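Close the jar vacuum chamber and hold the pump lever level

ROBOT

A 6-joint arm with a two-finger parallel gripper is mounted at the origin on the work surface. World frame = base frame: x ahead of the robot, y to its left, z up, the work surface at z = 0. Lengths are in m, angles in rad, forces in N, time in s.
With the tool pointing down it reaches from about 0.35 to 0.875 m from the base axis. Payload 4.2 kg.
Tool frame: the origin (TCP) lies on the centre line of the jaws, within the pads' length; the fingertips stand 19 mm ahead of it and the grasp point (between the pads) is the TCP; z points along the fingers, y is the line along which they close (so a half turn about z gives the same grasp; the last joint's range is limited). The gripper opens to 85 mm and grips with 20 to 120 N. Pads are 22 mm wide; open, the fingers measure 114 mm over their backs; the gripper's body (76 mm by 85 mm) begins 54 mm behind the grasp point. The pads swing forward as they close: fully open they stand 13 mm farther back than shut.
Start: joints at [-1.023, 0.385, 0.008, 0, -1.194, -0.259], TCP at [0.178, -0.599, 0.25] pointing down, gripper open.
Joint ranges: [-3.14, 3.14], [-1.21, 2.06], [-1.07, 1.41], [-3.16, 2.05], [-2.99, -0.16], [-3.1, 3.1]. Speed limits (rad/s): [2.79, 2.79, 3.14, 3.14, 3.14, 3.14].

INTERFACE

Orientations are given as a rotation vector (axis times angle).
In Python, from bench import env gives the robot as it stands.
- The arm moves only by the tool step_arm, never from a script. Its arguments are lists of equal length, an entry for each row: "gripper": the finger opening in cm, from 0 to 8.54; "travel": the shift along the tool's x, y, z in cm, a list of three; "dr": the turn, a rotation vector about the tool's x, y, z in rad, a list of three. A call has 1 to 8 rows; each row shifts and turns the commanded pose from where the row before left it, along the tool's axes as they then stand; what a row does not reach is not made up. A row lasts 1/8 s, in which the tool goes at most 62.5 mm and 10.7 degrees, less where a joint would pass 70% of its speed; a pose out of reach is approached as far as the arm can. A call is refused whole if a number of a shift passes 6.25 or a number of a turn 0.188, either way. A call with a gripper value outside its range is refused whole. The fingers move at their own pace and stop on an object; "newtons" is the grip in N (left out, the last holds). Time passes only in rows, so rows that do not move let the fingers close. It gives the time, the measured TCP pose, the force, the opening and the grip force at its end, in the units of the state.
- env.get_obs(): the state, without advancing time (a new reading comes with each control period).
- env.get_image(name): name is "side" or "top" or "wrist"; returns a dict with "pixels" (480x640x3 uint8, red, green, blue), "camera_matrix" (3x3 intrinsics, pixels), "R" (3x3) and "t" (3): a world point X has camera coordinates R X + t. Camera axes: x right, y down, z forward; pixel columns grow to the right and rows downward; lengths in m; the calibration is good to about 2 mm. A picture is of the moment at which its call begins. There is no depth.
- env.job_done(): hands the job in; it is judged then, once.
Trained networks look in the newest picture that a camera, given by its name, has taken for a name from the list of things; names that differ only in an ending like _2 or _b are one class to them, and where a whole thing is asked for, a point or a joint stands for the part that bears it (a point fixed in the world has none). Each returns a list of dicts, best first, with "confidence" (0 to 1); they miss things now and then, are a little off and sometimes report something else, mostly with a low value. They report only what shows in the picture. A call takes as long as a camera call.
- env.spot_in(name, camera): "box" ([left, top, width, height] in pixels, round what is visible of it).
- env.landmark_of(name, camera): "position" ([column, row] in pixels: a listed point, or the origin of a listed thing).
The state is a dict: "time": time; "joints": joint angles; "joint_vel": joint speeds; "joint_torque": joint torques, N m; "tool_pos": TCP position; "eef_rot": TCP orientation; "ft_force": force on the tool from outside, world axes, zero at the start; "ft_torque": the same for the moment, N m; "finger_gap": opening from 0.0 (shut) to 1.0 (fully open); "grip_force": force on a finger pad.
Only numpy, scipy, OpenCV 4.12 (cv2) and the standard library are available. Lean on these libraries where they do the work, as an engineer would, in place of code of your own. Each camera call takes 0.05 s, during which the arm holds its last target. There are 200 camera calls.

TASK

Lower the lid of the jar vacuum chamber until it is fully closed, and only then press the pump unit's spring-loaded hand lever down to half of its travel, where the lever is level, and keep holding it there: finish while still holding it down. Never push the lever down to its bottom stop, and leave the other things on the table where they are.

Things in the scene. Friction and masses are not known exactly. Their poses are not given: they have to be found in the camera images.
- chamber: Jar-vacuum chamber, fixed to the table: an open steel box 230 (its x) by 260 (its y) by 110 mm high with 12 mm walls and two closed jars inside, all below the rim, and behind the box a 60 mm deep, 95 mm high hump. Origin: centre of the box's underside; x points away from its front (the front faces the robot, within 0.25 rad), z up. The lid is hinged along the box's far rim.
- lid_hinge (a point): Middle of the lid's hinge axis: 115 mm behind the chamber's origin along the chamber's x, 111 mm above the table; the axis runs along the chamber's y.
- lid_tab (a point): Middle of the front end of the lid's tab, on the outer (upper) face, 265 mm from the hinge axis. The lid is a flat steel frame with a clear window, 235 mm (from the hinge) by 260 mm, 10 mm thick; its underside lies in the plane of the hinge axis and its outer face is 10 mm from it and free to push on. At its front middle a plain tab, 80 mm wide and 10 mm thick, sticks out 30 mm in the lid's plane.
- lid (a joint): Lid angle in rad: 0 = fully closed (lying flat on the rim), grows as it opens upward; at the start 0.8 to 1.25, leaning open with its free edge towards the robot and its outer face up and away from the robot. A stiff friction hinge (about 0.85 N m) keeps the 0.5 kg lid where it is left; pushing square on the outer face about 200 mm from the hinge takes 1 to 5 N.
- pump: Hand-controlled pump unit, fixed to the table to the left or right of the chamber: grey box 130 by 100 by 85 mm with a steel cylinder on top (up to 150 mm high) at its back, and a hand lever in front. Origin: on the table directly below the lever's hinge; its x points away from the lever's front end (which points towards the robot's side of the table, within 0.5 rad), z up. It carries the lever.
- lever_hinge (a point): Lever's hinge axis, 125 mm above the table, straight above the pump's origin; the axis is level, along the pump's y.
- lever_pad (a point): Centre of the top of the round black palm pad (44 mm wide, 20 mm thick) at the lever's front end. It lies 130 mm along the lever from the hinge axis and 12 mm above the lever's centreline. It is about 175 mm above the table at rest and 137 mm when the lever is level; nothing lies under it.
- lever (a joint): Angle by which the lever is pressed, in rad: 0 = at rest, sloping up 0.3 rad (17 degrees) towards its pad; 0.3 = level, half of its travel; 0.6 = at its bottom stop, sloping down. Spring-loaded: it returns by itself when let go. Pressing on the pad takes about 4 N to start, 9 N when level and 14 N at the stop.
- scale: Flat kitchen scale, 170 by 170 by 48 mm, fixed to the table on the other side of the chamber from the pump; not used. Origin: centre of its underside.
- oil_bottle: Bystander, loose: tall oil bottle, 70 mm wide, 230 mm high. Origin: centre of its underside.
- oil_bottle_b: Bystander, loose: oil bottle, 66 mm wide, 210 mm high. Origin: centre of its underside.
- spice_jar: Bystander, loose: small labelled glass jar, 64 mm wide, 85 mm high, standing on the table. Origin: centre of its underside.
- mug: Bystander, loose: white mug, 80 mm wide, 90 mm high. Origin: centre of its underside.
- spoon: Bystander, loose: steel serving spoon lying on the table, 260 mm long; origin near its middle.

How it is judged:
On the way:
1. the lid is fully closed while the lever is still up (value of joint lid below 0.03 rad and value of joint lever below 0.1 rad), for 0.2 s.
At the end, for the whole second after the job is handed in: The lid is closed (within 0.03 rad) and the robot itself holds the pump's lever still at half travel: 0.3 rad, give or take 0.09 rad (about 12 mm at the pad), with at least 3 N on it (value of joint lid below 0.03 rad and value of joint lever between 0.21 and 0.39 rad and velocity of joint lever between -0.1 and 0.1 rad/s and (contact force between pump and the fingers above 3 N or contact force between pump and the arm above 3 N)); the arm keeps its last pose, push and grip.
It fails at once if the lever is pressed while the lid is still open (value of joint lid above 0.06 rad and value of joint lever above 0.1 rad).
It fails at once if the lever is pushed down to its bottom stop (value of joint lever above 0.56 rad).
It fails at once if another thing on the table is pushed away by more than 40 mm or knocked over (distance of any of oil_bottle, oil_bottle_b, spice_jar, mug, spoon from where it was at the start of the episode above 0.04 m or angle between any of oil_bottle, oil_bottle_b, spice_jar, mug's own z axis and vertical above 0.5 rad).
It also fails if it takes over 42 s, if anything falls off the work surface, if the arm or the gripper's body presses on something with over 40 N, if the wrist force passes 120 N, or if a joint passes its speed limit or range.

## Working session

There is one attempt and no reset: what is moved stays moved. The work goes in short steps, Python scripts to look and compute and a tool call to move; the robot and the scene stay as the last step left them, time stands still between calls to the robot, and variables do not carry over. Pictures are saved under pics/ and viewed, at most 10 in all, crops included, and the job is handed in when it is done.

Besides the shell and the picture viewer there is one more tool, called after "Request:" by a JSON object that holds its "method" and its "body". step_arm: Moves the arm, as the interface text tells. Its arguments: {"type":"object","properties":{"gripper":{"type":"array","items":{"type":"number"}},"travel":{"type":"array","items":{"type":"array","items":{"type":"number"}}},"dr":{"type":"array","items":{"type":"array","items":{"type":"number"}}},"newtons":{"type":"number"}},"required":["gripper","travel","dr"]}

```bash
mkdir -p pics && cat > h.py <<'E'
import numpy as np, cv2
from scipy.optimize import least_squares
from bench import env
def ims():
    return {c: env.get_image(c) for c in ("side","top")}
def proj(im,X):
    c=im["R"]@np.asarray(X,float)+im["t"]; p=np.array(im["camera_matrix"])@c; return p[:2]/p[2]
def tri(obs):
    f=lambda X: np.concatenate([proj(im,X)-uv for im,uv in obs])
    r=least_squares(f,[0.6,0,0.1]); return r.x, np.abs(r.fun).max()
def onz(im,uv,z):
    r=least_squares(lambda p: proj(im,[p[0],p[1],z])-uv,[0.6,0]); return r.x
E
python3 - <<'E'
from h import *
I=ims()
for c in I: cv2.imwrite(f"pics/{c}0.png",I[c]["pixels"][:,:,::-1])
for n in ["lid_hinge","lid_tab","lever_hinge","lever_pad","chamber","pump","scale","oil_bottle","spice_jar","mug","spoon"]:
    L={}
    for c in I:
        r=env.landmark_of(n,c); L[c]=r
        print(n,c,[(np.round(d["position"]),round(d["confidence"],2)) for d in r[:3]])
    if L["side"] and L["top"]:
        x,e=tri([(I[c],L[c][0]["position"]) for c in I]); print("   ",x.round(3),round(e,1))
o=env.get_obs();print(o["tool_pos"],o["eef_rot"],o["time"])
E
```

```text
lid_hinge side [(array([277., 224.]), 0.66)]
lid_hinge top [(array([328., 175.]), 0.73)]
    [ 0.683 -0.012  0.109] 0.0
lid_tab side [(array([330., 164.]), 0.84), (array([288., 379.]), 0.71)]
lid_tab top [(array([340., 222.]), 0.72)]
    [ 0.509 -0.039  0.324] 0.6
lever_hinge side [(array([205., 284.]), 0.55)]
lever_hinge top [(array([205., 204.]), 0.87)]
    [0.601 0.326 0.124] 1.1
lever_pad side [(array([225., 289.]), 0.66)]
lever_pad top [(array([182., 240.]), 0.72)]
    [0.487 0.367 0.183] 0.5
chamber side [(array([313., 268.]), 0.62)]
chamber top [(array([336., 221.]), 0.95), (array([413., 310.]), 0.69)]
    [ 0.573 -0.038 -0.016] 0.8
pump side [(array([213., 325.]), 0.61)]
pump top [(array([213., 215.]), 0.63)]
    [0.593 0.329 0.006] 0.6
scale side [(array([367., 229.]), 0.87)]
scale top [(array([443., 225.]), 0.69)]
    [ 0.567 -0.352 -0.018] 1.4
oil_bottle side [(array([397., 212.]), 0.86), (array([169., 377.]), 0.74)]
oil_bottle top [(array([159., 228.]), 0.88), (array([491., 235.]), 0.59)]
    [0.316 0.252 0.389] 75.3
spice_jar side [(array([288., 380.]), 0.57), (array([312., 264.]), 0.31)]
spice_jar top [(array([198., 302.]), 0.58)]
    [0.333 0.359 0.012] 0.6
mug side [(array([337., 342.]), 0.67)]
mug top [(array([254., 304.]), 0.82)]
    [0.324 0.197 0.001] 1.5
spoon side [(array([421., 263.]), 0.94)]
spoon top [(array([411., 310.]), 0.57)]
    [ 0.316 -0.249 -0.009] 1.2
[ 0.17802544 -0.59908681  0.25031118] [-4.5204870e-01  3.1088620e+00  1.7671199e-06] 1.2
```

View pics/side0.png

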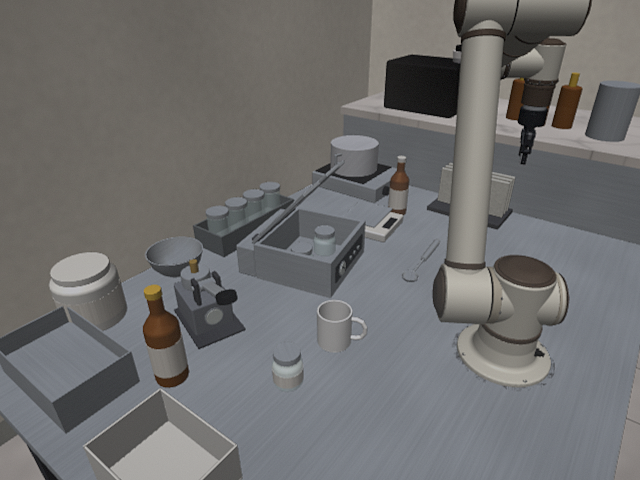

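View pics/top0.png

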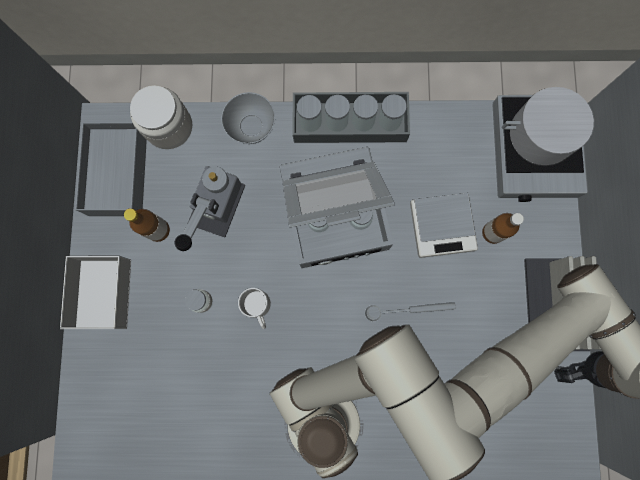

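The side view shows the lid edge-on, leaning open at about 0.84 rad (hinge near 277,224; tab near 330,164). The top view shows the pump to the left with its black pad at (182,242), and the oil bottle close beside it at (150,230).

```bash
cat >> h.py <<'E'
from scipy.spatial.transform import Rotation as Ro
def go(target):
    o=env.get_obs(); R=Ro.from_rotvec(o["eef_rot"]).as_matrix()
    d=R.T@(np.array(target)-o["tool_pos"])*100
    return d.round(2)
E
python3 - <<'E'
from h import *
I=ims()
print("bottle",tri([(I["side"],(169,377)),(I["top"],(159,228))]))
print("bottle cap",tri([(I["side"],(153,291)),(I["top"],(131,215))]))
# fit chamber yaw from front rim corners (z=.11) in top picture
a=onz(I["top"],(297,225+40),.11);b=onz(I["top"],(391,247),.11);print(a,b,np.arctan2(*( -(a-b)*[1,-1])[[0,1]]), np.linalg.norm(a-b))
for al in (.8,.84,.9,.95):
  for yaw in (.15,.2):
    e=np.array([np.cos(yaw),np.sin(yaw),0]);h=np.array([.683,-.012,.111]);z=np.array([0,0,1])
    P=h+.265*(-e*np.cos(al)+z*np.sin(al))+.01*(e*np.sin(al)+z*np.cos(al))
    print(al,yaw,P.round(3),proj(I["side"],P).round(),proj(I["top"],P).round())
o=env.get_obs();print(Ro.from_rotvec(o["eef_rot"]).as_matrix().round(3));print(go([.178,-.599,.42]),go([.545,-.037,.39]))
E
```

```text
bottle (array([ 0.5557727 ,  0.49239253, -0.00827404]), np.float64(0.4199314783527939))
bottle cap (array([0.54553872, 0.48869254, 0.22437713]), np.float64(0.031357218634411765))
[0.43034331 0.07150615] [ 0.47931071 -0.18317743] 0.1899495965045297 0.2593482805629454
0.8 0.15 [ 0.508 -0.039  0.308] [331. 171.] [339. 223.]
0.8 0.2 [ 0.509 -0.047  0.308] [332. 170.] [342. 222.]
0.84 0.15 [ 0.515 -0.037  0.315] [328. 168.] [338. 219.]
0.84 0.2 [ 0.517 -0.046  0.315] [329. 167.] [342. 219.]
0.9 0.15 [ 0.528 -0.035  0.325] [324. 163.] [337. 213.]
0.9 0.2 [ 0.529 -0.043  0.325] [325. 162.] [341. 213.]
0.95 0.15 [ 0.539 -0.034  0.332] [320. 160.] [337. 208.]
0.95 0.2 [ 0.54  -0.041  0.332] [321. 159.] [340. 207.]
[[-0.959 -0.285  0.   ]
 [-0.285  0.959  0.   ]
 [-0.    -0.    -1.   ]]
[ 0.000e+00  1.000e-02 -1.697e+01] [-51.19  43.43 -13.97]
```

Request:
{"method": "step_arm", "body": {"gripper": [0, 0, 0, 0, 0, 0, 0, 0], "travel": [[0, 0, -5], [0, 0, -5], [-3, 2.5, -4], [-4, 3.4, 0], [-4, 3.4, 0], [-4, 3.4, 0], [-4, 3.4, 0], [-4, 3.4, 0]], "dr": [[0, 0, 0], [0, 0, 0], [0, 0, 0], [0, 0, 0], [0, 0, 0], [0, 0, 0], [0, 0, 0], [0, 0, 0]]}}

```text
time: 2.3
tool_pos: [0.3436, -0.3451, 0.3906]
eef_rot: [-0.452, 3.108, -0.001]
ft_force: [0.4, -0.6, -0.9]
finger_gap: -0.001
grip_force: 0.0
```

Request:
{"method": "step_arm", "body": {"gripper": [0, 0, 0, 0, 0, 0, 0, 0], "travel": [[-4, 3.4, 0], [-4, 3.4, 0], [-4, 3.4, 0], [-4, 3.4, 0], [-4, 3.4, 0], [-4, 3.4, 0], [-4, 3.4, 0], [0, 0, 0]], "dr": [[0, 0, 0], [0, 0, 0], [0, 0, 0], [0, 0, 0], [0, 0, 0], [0, 0, 0], [0, 0, 0], [0, 0, 0]]}}

```text
time: 3.3
tool_pos: [0.5449, -0.0361, 0.3891]
eef_rot: [0.458, -3.106, -0.001]
ft_force: [-0.3, -0.8, 0.1]
finger_gap: 0.0
grip_force: 0.0
```

```bash
python3 - <<'E'
from h import *
I=ims()
o=env.get_obs();print(o["tool_pos"],o["eef_rot"],o["time"],o["ft_force"]);print(go([.545,-.037,.33]))
for al in (0.82,.7,.55,.4,.25,.12,0):
    e=np.array([.982,.189,0]);h=np.array([.682,-.012,.111]);z=np.array([0,0,1])
    P=h+.225*(-e*np.cos(al)+z*np.sin(al))+.01*(e*np.sin(al)+z*np.cos(al))+.019*z
    print(al,P.round(3),go(P))
cv2.imwrite("pics/side1.png",I["side"]["pixels"][80:320,160:480,::-1].repeat(2,0).repeat(2,1))
E
```

```text
[ 0.54360706 -0.03841747  0.39003563] [ 4.53522911e-01 -3.10782705e+00  3.41786272e-04] 3.4 [-0.59138295 -0.02312707 -0.22275236]
[-0.18  0.1   6.  ]
0.82 [ 0.538 -0.04   0.301] [0.52 0.03 8.87]
0.7 [ 0.519 -0.043  0.283] [ 2.46  0.23 10.75]
0.55 [ 0.499 -0.047  0.256] [ 4.54  0.43 13.39]
0.4 [ 0.482 -0.05   0.227] [ 6.2   0.6  16.33]
0.25 [ 0.47  -0.053  0.195] [ 7.41  0.72 19.47]
0.12 [ 0.464 -0.054  0.167] [ 8.07  0.79 22.32]
0 [ 0.461 -0.055  0.14 ] [ 8.35  0.82 25.01]
```

View pics/side1.png

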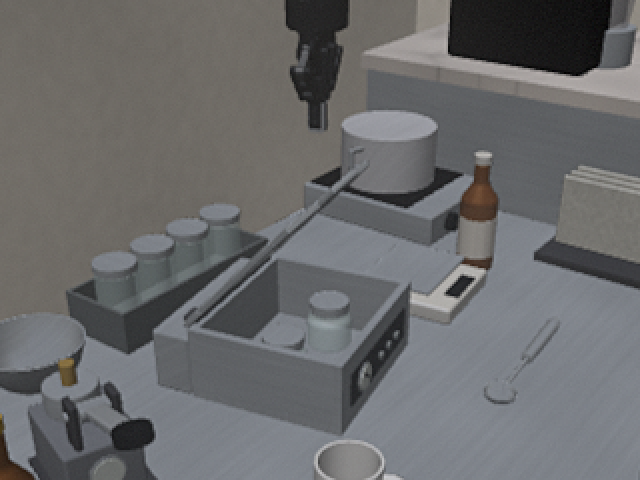

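The fingertips (crop 318,128) are above the lid's outer face, behind the tab (362,160). I'll descend along the arc next.

Request:
{"method": "step_arm", "body": {"gripper": [0, 0, 0, 0, 0, 0, 0, 0], "travel": [[0, 0, 3], [0, 0, 3], [0.5, 0, 2], [0.6, 0.1, 0.8], [0.7, 0.1, 0.9], [0.7, 0.1, 0.9], [0.7, 0.1, 0.9], [0.7, 0.1, 0.9]], "dr": [[0, 0, 0], [0, 0, 0], [0, 0, 0], [0, 0, 0], [0, 0, 0], [0, 0, 0], [0, 0, 0], [0, 0, 0]]}}

```text
time: 4.4
tool_pos: [0.5044, -0.0452, 0.2659]
eef_rot: [-0.452, 3.108, -0.0]
ft_force: [0.2, -1.0, 2.2]
finger_gap: -0.002
grip_force: 0.8
```

Request:
{"method": "step_arm", "body": {"gripper": [0, 0, 0, 0, 0, 0, 0, 0], "travel": [[0.7, 0.1, 1.0], [0.6, 0.1, 1], [0.6, 0.1, 1], [0.5, 0.1, 1], [0.5, 0, 1], [0.4, 0, 1], [0.4, 0, 1], [0.3, 0, 1]], "dr": [[0, 0, 0], [0, 0, 0], [0, 0, 0], [0, 0, 0], [0, 0, 0], [0, 0, 0], [0, 0, 0], [0, 0, 0]]}}

```text
time: 5.4
tool_pos: [0.465, -0.0527, 0.1856]
eef_rot: [0.452, -3.109, -0.0]
ft_force: [0.9, 1.3, 1.5]
finger_gap: 0.001
grip_force: 0.6
```

```bash
python3 - <<'E'
from h import *
o=env.get_obs();print(o["tool_pos"],o["time"],o["ft_force"]);
print(go([.463,-.055,.15]),go([.463,-.055,.14]))
im=env.get_image("side")
cv2.imwrite("pics/side2.png",im["pixels"][80:320,160:480,::-1].repeat(2,0).repeat(2,1))
E
```

```text
[ 0.46499221 -0.05267138  0.18560363] 5.4 [0.9399907  1.31870794 1.45491367]
[ 0.26 -0.17  3.56] [ 0.26 -0.17  4.56]
```

View pics/side2.png

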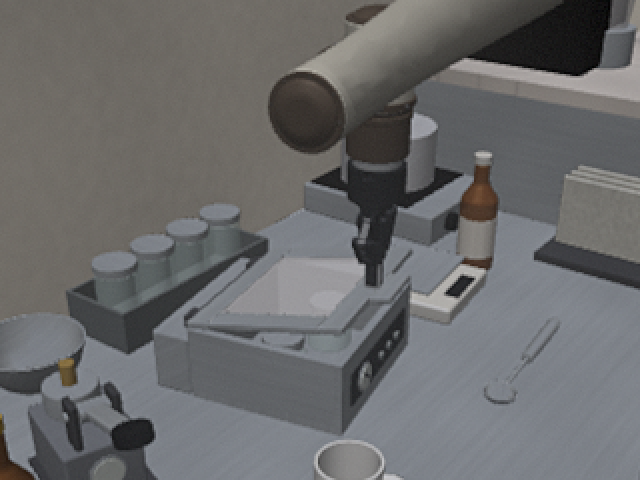

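The lid has followed the fingers and is nearly shut, with the fingertip at its front middle (crop 375,285). I'll keep pushing down.

Request:
{"method": "step_arm", "body": {"gripper": [0, 0, 0, 0, 0, 0], "travel": [[0.1, 0, 1], [0, 0, 1], [0, 0, 1], [0, 0, 0.7], [0, 0, 0.5], [0, 0, 0.3]], "dr": [[0, 0, 0], [0, 0, 0], [0, 0, 0], [0, 0, 0], [0, 0, 0], [0, 0, 0]]}}

```text
time: 6.2
tool_pos: [0.4643, -0.0529, 0.141]
eef_rot: [0.452, -3.109, 0.0]
ft_force: [-0.5, -1.4, 1.0]
finger_gap: 0.002
grip_force: 0.6
```

Request:
{"method": "step_arm", "body": {"gripper": [0, 0, 0, 0], "travel": [[0, 0, 0.2], [0, 0, 0.2], [0, 0, 0.2], [0, 0, 0]], "dr": [[0, 0, 0], [0, 0, 0], [0, 0, 0], [0, 0, 0]]}}

```text
time: 6.7
tool_pos: [0.4644, -0.053, 0.1398]
eef_rot: [-0.455, 3.108, -0.002]
ft_force: [-11.4, 3.3, 31.1]
finger_gap: 0.0
grip_force: 15.5
```

A firm 31 N stop at z = 0.140, as predicted, means the lid is closed. I'll lift and go above the pad.

Request:
{"method": "step_arm", "body": {"gripper": [0, 0, 0, 0], "travel": [[0, 0, -1], [0, 0, -4], [0, 0, -5], [0, 0, -4]], "dr": [[0, 0, 0], [0, 0, 0], [0, 0, 0], [0, 0, 0]]}}

```text
time: 7.2
tool_pos: [0.4648, -0.0528, 0.2774]
eef_rot: [-0.452, 3.106, 0.0]
ft_force: [0.9, 0.1, -1.0]
finger_gap: -0.002
grip_force: 0.0
```

```bash
python3 - <<'E'
from h import *
I=ims()
o=env.get_obs();print(o["tool_pos"],o["time"],o["ft_force"],o["joints"])
obs={}
for n in ["lid_tab","lever_pad","lever_hinge"]:
    L=[(I[c],r[0]["position"]) for c in I for r in [env.landmark_of(n,c)] if r]
    print(n,len(L), tri(L) if len(L)==2 else "")
print(go([.482,.369,.25]))
e=np.array([.982,.189,0]);h=np.array([.682,-.012,.111])
for al in (0,.03,.06): print(al,proj(I["side"],h+.265*(-e*np.cos(al)+np.array([0,0,np.sin(al)]))+[0,0,.01]))
a=I["side"]["pixels"][180:340,180:400,::-1]
cv2.imwrite("pics/side3.png",cv2.resize(a,None,fx=3,fy=3))
E
```

```text
[ 0.46711547 -0.05273249  0.2803477 ] 7.3 [ 0.75610568 -0.11767136 -1.06590022] [ 0.23548909  0.0890169  -0.31161383  0.0018173  -1.15872927 -1.51747659]
lid_tab 1 
lever_pad 2 (array([0.48634747, 0.3666875 , 0.18111733]), np.float64(0.5455732337527479))
lever_hinge 2 (array([0.60248787, 0.31648964, 0.11994863]), np.float64(0.33528658779684406))
[-13.77  39.93   2.37]
0 [361.10515047 240.32845116]
0.03 [361.18700507 237.76842035]
0.06 [361.18646613 235.175343  ]
```

View pics/side3.png

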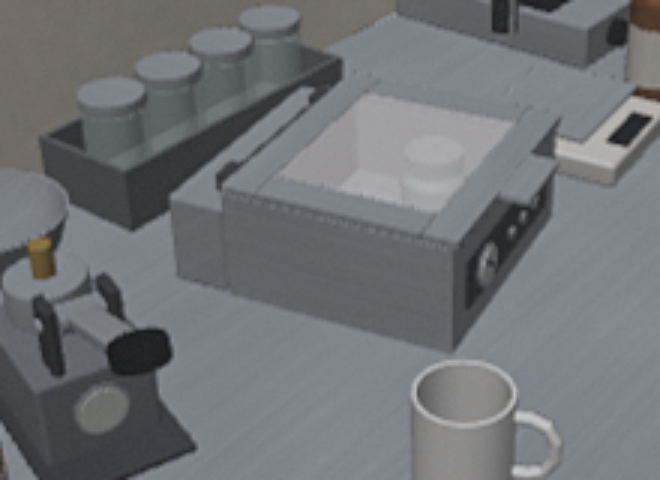

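The lid lies flat and closed; the lever is still up with its pad at crop (140,350).

Request:
{"method": "step_arm", "body": {"gripper": [0, 0, 0, 0, 0, 0, 0, 0], "travel": [[-1.7, 5, 0], [-1.7, 5, 0], [-1.7, 5, 0], [-1.7, 5, 0], [-1.7, 5, 0], [-1.7, 5, 0], [-1.7, 5, 0], [-1.8, 4.9, 2]], "dr": [[0, 0, 0], [0, 0, 0], [0, 0, 0], [0, 0, 0], [0, 0, 0], [0, 0, 0], [0, 0, 0], [0, 0, 0]]}}

```text
time: 8.6
tool_pos: [0.4824, 0.3708, 0.2555]
eef_rot: [-0.453, 3.107, 0.002]
ft_force: [1.0, 0.1, -0.4]
finger_gap: -0.001
grip_force: 0.0
```

Request:
{"method": "step_arm", "body": {"gripper": [0, 0], "travel": [[0, 0, 1], [0, 0, 0]], "dr": [[0, 0, 0], [0, 0, 0]]}}

```text
time: 8.85
tool_pos: [0.4814, 0.3679, 0.2431]
eef_rot: [0.452, -3.105, 0.005]
ft_force: [0.1, 0.3, 0.1]
finger_gap: 0.001
grip_force: 0.0
```

```bash
python3 - <<'E'
from h import *
I=ims()
o=env.get_obs();print(o["tool_pos"],o["time"],o["ft_force"])
print(go([.482,.369,.2]))
tp=o["tool_pos"]-[0,0,.019]
for c in I: print(c,"tip",proj(I[c],tp).round(),"pad below",proj(I[c],[tp[0],tp[1],.175]).round())
a=I["side"]["pixels"][200:360,140:300,::-1];b=I["top"]["pixels"][160:320,110:270,::-1]
cv2.imwrite("pics/s4.png",cv2.resize(np.hstack([a,b]),None,fx=2.5,fy=2.5))
E
```

```text
[0.48223365 0.36764556 0.24545251] 8.95 [-0.54981465 -0.66383751  0.78038351]
[-0.02  0.14  4.55]
side tip [223. 272.] pad below [226. 293.]
top tip [177. 239.] pad below [182. 242.]
```

View pics/s4.png

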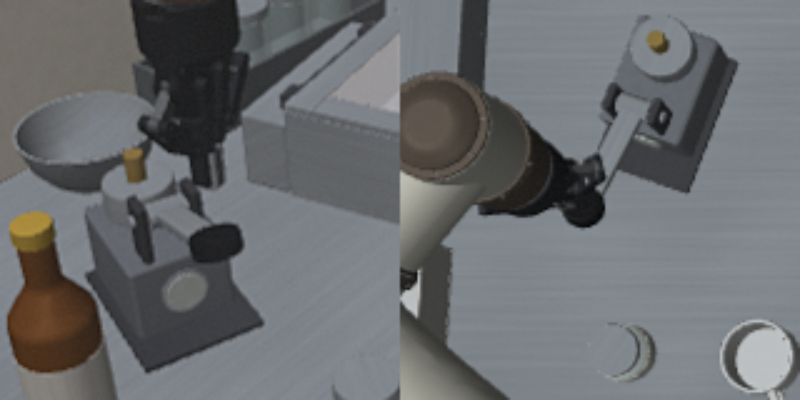

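The fingertips sit over the pad centre (side about 226,293; top about 182,242). I'll press down gently to TCP z of about 0.156.

Request:
{"method": "step_arm", "body": {"gripper": [0, 0, 0, 0, 0, 0, 0], "travel": [[0, 0, 2], [0, 0, 2], [0, 0, 1], [0, 0, 0.5], [0, 0, 0.5], [0, 0, 0.5], [0, 0, 0]], "dr": [[0, 0, 0], [0, 0, 0], [0, 0, 0], [0, 0, 0], [0, 0, 0], [0, 0, 0], [0, 0, 0]]}}

```text
time: 9.82
tool_pos: [0.4822, 0.3692, 0.1809]
eef_rot: [-0.452, 3.108, 0.002]
ft_force: [-1.3, 0.4, 5.3]
finger_gap: -0.005
grip_force: 2.4
```

Request:
{"method": "step_arm", "body": {"gripper": [0, 0, 0, 0, 0, 0], "travel": [[0, 0, 0.5], [0, 0, 0.5], [0, 0, 0.5], [0, 0, 0.5], [0, 0, 0.3], [0, 0, 0]], "dr": [[0, 0, 0], [0, 0, 0], [0, 0, 0], [0, 0, 0], [0, 0, 0], [0, 0, 0]]}}

```text
time: 10.58
tool_pos: [0.4818, 0.3697, 0.1585]
eef_rot: [-0.453, 3.108, 0.003]
ft_force: [-4.1, 1.6, 7.7]
finger_gap: 0.002
grip_force: 4.0
```

Request:
{"method": "step_arm", "body": {"gripper": [0, 0, 0, 0], "travel": [[0, 0, 0.2], [0, 0, 0], [0, 0, 0], [0, 0, 0]], "dr": [[0, 0, 0], [0, 0, 0], [0, 0, 0], [0, 0, 0]]}}

```text
time: 11.08
tool_pos: [0.4818, 0.3697, 0.1568]
eef_rot: [-0.453, 3.108, 0.003]
ft_force: [-4.7, 1.4, 8.1]
finger_gap: -0.004
grip_force: 4.2
```

```bash
python3 - <<'E'
from h import *
I=ims()
o=env.get_obs();print(o["tool_pos"],o["time"],o["ft_force"])
a=I["side"]["pixels"][200:360,140:340,::-1]
cv2.imwrite("pics/s5.png",cv2.resize(a,None,fx=3.5,fy=3.5))
E
```

```text
[0.48176144 0.36971858 0.15681293] 11.175 [-5.12397057  1.00657352  9.16683474]
```

View pics/s5.png

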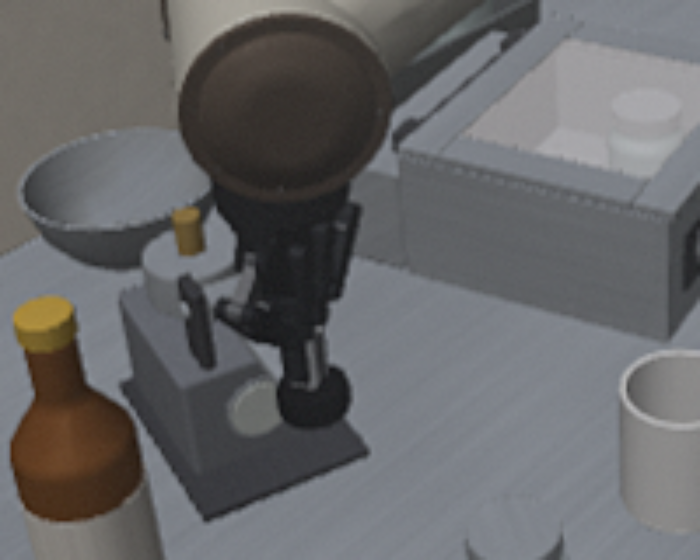

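The pad (crop 315,395) is pressed to level under the fingertips with about 9 N, the lid stays shut, and the bottle and mug stand untouched.

```bash
python3 -c "
from bench import env
print(env.job_done())"
```

```text
the job is handed in; nothing more can be done
None
```

I closed the lid fully, then pressed the lever to about level and handed the job in still holding it there with about 9 N. The hand-in returned no verdict.

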